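Park the hand pump in the stand's empty well

ROBOT

A 6-joint arm with a two-finger parallel gripper is mounted at the origin on the work surface. World frame = base frame: x ahead of the robot, y to its left, z up, the work surface at z = 0. Lengths are in m, angles in rad, forces in N, time in s.
With the tool pointing down it reaches from about 0.35 to 0.975 m from the base axis. Payload 4.9 kg.
Tool frame: the origin (TCP) lies on the front face of the gripper's body, between the roots of the fingers; the fingertips stand 73 mm ahead of it and the grasp point (between the pads) lies 54 mm ahead of it (tip_extent is the distance from the TCP to the fingertips, in m); y points along the fingers, x is the direction in which the jaws open and shut, and the axes are right-handed (so a half turn about y gives the same grasp; the last joint's range is limited). The gripper opens to 85 mm and grips with 20 to 120 N. Pads are 22 mm wide; open, the fingers measure 114 mm over their backs; the gripper's body (76 mm by 85 mm) begins 54 mm behind the grasp point. The pads swing forward as they close: fully open they stand 13 mm farther back than shut.
Start: joints at [1.012, 0.053, 1.613, -0, 1.476, -0.119], TCP at [0.266, 0.566, 0.304] pointing down, gripper open.
Joint ranges: [-3.01, 3.01], [-1.01, 2.22], [0.06, 2.58], [-1.02, 4.17], [0.09, 2.62], [-3.14, 3.14]. Speed limits (rad/s): [2.57, 2.57, 3.14, 3.14, 3.14, 3.14].

INTERFACE

Orientations are given as a unit quaternion [w, x, y, z].
In Python, from plant import state, grab_frame, camera_info, job_done, tip_extent gives the robot as it stands.
- The arm moves only by the tool carry_out, never from a script. Its argument "rows" is a list that holds one entry, the list of rows, each a list of 7 numbers: the turn, a rotation vector about the world's x, y, z as a fraction of full scale, then the shift along the world's x, y, z as a fraction of full scale, then the finger opening in mm, from 0 to 85.4. A call has 1 to 5 rows; each row shifts and turns the commanded pose from where the row before left it; what a row does not reach is not made up. Full scale, the value 1, is 40 mm for a shift and 4 degrees for a turn. A row lasts 1/10 s, in which the tool goes at most 50 mm and 8.59 degrees, less where a joint would pass 70% of its speed; a pose out of reach is approached as far as the arm can. A call with a number of a shift or a turn outside -1 to 1 is refused whole. A call with a gripper value outside its range is refused whole. The fingers move at their own pace and stop on an object; the grip force is fixed at half the most. Time passes only in rows, so rows that do not move let the fingers close. It gives the time, the measured TCP pose, the force and the opening at its end, in the units of the state.
- state(): the state, without advancing time (a new reading comes with each control period).
- grab_frame(name): name is "scene" or "top"; returns the picture (384x512x3 uint8, blue, green, red); there is no depth.
- camera_info(name): a dict with "intrinsics" (3x3 intrinsics, pixels), "xyz" and "rotation" of the camera in the world. Camera axes: x right, y down, z forward; pixel columns grow to the right and rows downward; lengths in m; the calibration is good to about 2 mm. A picture is of the moment at which its call begins. camera_info takes no time and is no camera call.
- job_done(): hands the job in, once; it reports no verdict.
The state is a dict: "time": time; "joint_pos": joint angles; "joint_vel": joint speeds; "joint_efforts": joint torques, N m; "tool_pos": TCP position; "tool_rot": TCP orientation; "contact_force": force on the tool from outside, world axes, zero at the start; "ft_torque": the same for the moment, N m; "gripper_width": opening from 0.0 (shut) to 1.0 (fully open).
Only numpy, scipy, OpenCV 4.12 (cv2) and the standard library are available. Lean on these libraries where they do the work, as an engineer would, in place of code of your own. Each camera call takes 0.05 s, during which the arm holds its last target.

TASK

Lift the hand pump out of its white dock and put it away upright in the wooden shuttle stand, fully home with its collar down on the wood, then let go. Two of the three wells still have an old plug of the same wood lying deep inside: feel each well gently with the pump, without ramming it, until you find the empty one. Do not drop the pump or knock it over, and leave the other things where they are.

Things in the scene. Friction and masses are not known exactly. Their poses are not given: they have to be found in the camera images.
- pump_handle (a point): Middle of the hand pump's plain black handle (30 mm diameter, 74 mm long), on its axis, 103 mm above the pump's lower end and 37 mm below its top; z runs up along the pump. The pump is round and straight, 140 mm long, about 140 g, and stands upright in the white dock at the start.
- pump_foot (a point): Centre of the pump's lower end, on its axis; z runs up along the pump. From here up: grey barrel 23.6 mm in diameter, 58 mm long (its lowest 7 mm taper to 16 mm), black collar 38 mm in diameter, 8 mm thick, then the handle.
- dock: Low white ceramic holder, fixed, 80 mm in diameter, 34 mm tall, with a round pocket in its top in which the pump stands loosely, 28 mm deep; lift it straight up. Origin: centre of its underside, on the ledge.
- stand: Wooden shuttle stand, fixed: block 74 x 204 x 75 mm (its x, y, z) with 3 round wells, 27 mm wide, 62 mm deep, 62 mm apart along y. Any two hold a loose plug of the same wood, 15-25 mm tall, flat on the bottom; one is empty. Over a plug the pump stops with its collar 10-22 mm above the wood; in the empty well the collar rests on the wood. Origin: centre of its underside, on the ledge.
- stand_hole0 (a point): Centre of the mouth of the well at the stand's -y end, level with the stand's top (75 mm above the ledge).
- stand_hole1 (a point): Centre of the mouth of the well in the middle, level with the stand's top (75 mm above the ledge).
- stand_hole2 (a point): Centre of the mouth of the well at the stand's +y end, level with the stand's top (75 mm above the ledge).
- shuttle_a: Bystander: shuttlecock, 64 wide, 86 tall, standing skirt-down (mm); origin at the centre of its underside.
- shuttle_b: Bystander: a second identical shuttlecock (mm); origin at the centre of its underside.
- bottle: Bystander: hard white silicone bottle, 68 diameter, 170 tall (mm); origin at the centre of its underside.
- griproll: Bystander: black grip roll (ring), 52 diameter, 27 tall (mm); origin at the centre of its underside.
There are look-alikes about, which are no part of the job. There is more than one size of the part that bears pump_handle; the job needs the middle-sized.

How it is judged:
On the way:
1. the pump is lifted clear out of its dock (z of pump_foot in the frame of dock above 0.045 m and contact force between the fingers and pump above 0.5 N), for 0.1 s.
At the end, for the whole second after the job is handed in: The pump stands upright (within 0.08 rad) in a well of the stand, its axis within 4 mm of the well's centre and its collar within 3.5 mm of the wood, released ((horizontal distance between pump_foot and stand_hole0 below 0.004 m or horizontal distance between pump_foot and stand_hole1 below 0.004 m or horizontal distance between pump_foot and stand_hole2 below 0.004 m) and z of pump_foot in the frame of stand between 0.011 and 0.0205 m and angle between pump_handle's own z axis and vertical below 0.08 rad and distance of pump_handle from where it was at the start of the episode above 0.05 m); the robot touches nothing.
It fails at once if the stand, or a plug in it, is pressed with more than 70 N (contact force between stand and anything else above 70 N).
It fails at once if the pump is dropped or knocked over: it moves faster than 0.4 m/s out of the fingers, or leans more than 0.8 rad ((contact force between the fingers and pump below 0.05 N and linear speed of pump above 0.4 m/s) or angle between pump_handle's own z axis and vertical above 0.8 rad).
It fails at once if a bystander is shifted by more than 30 mm (distance of any of shuttle_a, shuttle_b, bottle, griproll from where it was at the start of the episode above 0.03 m).
It also fails if it takes over 58 s, if anything falls off the work surface, if the arm or the gripper's body presses on something with over 40 N, if the wrist force passes 120 N, or if a joint passes its speed limit or range.

## Working session

There is one attempt and no reset: what is moved stays moved. The work goes in short steps, Python scripts to look and compute and a tool call to move; the robot and the scene stay as the last step left them, time stands still between calls to the robot, and variables do not carry over. Pictures are saved under pics/ and viewed, and the job is handed in when it is done.

Besides the shell and the picture viewer there is one more tool, called after "Call:" in YAML: its name, and indented under it one key for each argument. carry_out: Moves the arm, as the interface text tells. Shift numbers are shares of 40 mm and turn numbers shares of 4 degrees, none past 1 either way. Its arguments: {"type":"object","properties":{"rows":{"type":"array"}},"required":["rows"]}

```bash
mkdir -p pics; python3 - <<'E'
from plant import *
import cv2
s=state();print(s['time'],s['tool_pos'],s['tool_rot'],s['contact_force'],s['gripper_width'])
print(tip_extent)
for n in("scene","top"):
    im=grab_frame(n);cv2.imwrite(f"pics/{n}0.png",im);print(n,camera_info(n))
E
```

```text
0.0 [0.26585218 0.56512096 0.302693  ] [-0.59670933  0.5973401   0.37825508 -0.37953377] [-0.24189429  0.19531428  0.61671787] 0.9972863033827296
0.0726
scene {'intrinsics': array([[356.43810547,   0.        , 261.97963199],
       [  0.        , 356.43810547, 189.25393912],
       [  0.        ,   0.        ,   1.        ]]), 'xyz': array([ 0.98989152, -0.14069652,  0.82489177]), 'rotation': array([-0.19707137,  0.72815968,  0.63177743, -0.17833576])}
top {'intrinsics': array([[453.11803495,   0.        , 248.18572914],
       [  0.        , 453.11803495, 189.53752092],
       [  0.        ,   0.        ,   1.        ]]), 'xyz': array([ 0.28288557, -0.08128579,  1.33117347]), 'rotation': array([ 0.07901947, -0.69124054,  0.71369961, -0.0810883 ])}
```

View pics/scene0.png

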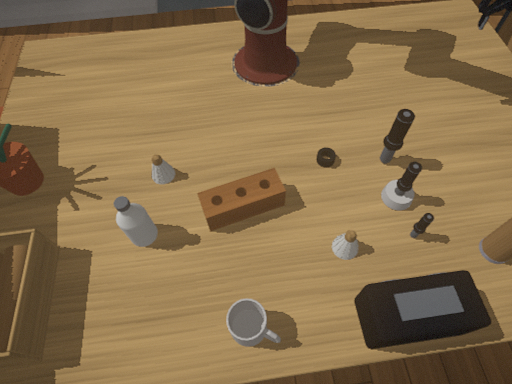

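View pics/top0.png

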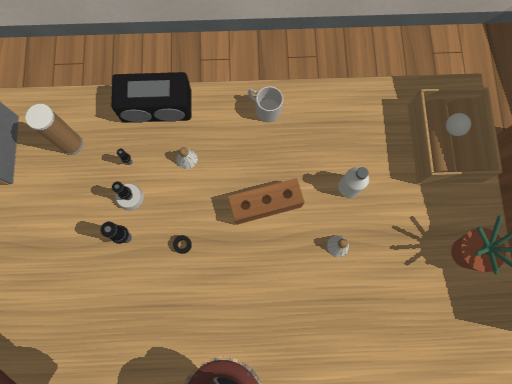

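```bash
cat > h.py <<'E'
import numpy as np,cv2
from plant import *
from scipy.spatial.transform import Rotation as R
def ci(n):
    c=camera_info(n);w,x,y,z=c['rotation'];return c['intrinsics'],np.array(c['xyz']),R.from_quat([x,y,z,w]).as_matrix()
def ray(n,p):
    K,t,M=ci(n);d=M@np.linalg.solve(K,[p[0],p[1],1]);return t,d/np.linalg.norm(d)
def onz(n,p,z):
    t,d=ray(n,p);return t+d*(z-t[2])/d[2]
def tri(ps,pt):
    a,d=ray('scene',ps);b,e=ray('top',pt)
    s=np.linalg.lstsq(np.c_[d,-e],b-a,rcond=None)[0];p=a+d*s[0];q=b+e*s[1];return (p+q)/2,np.linalg.norm(p-q)
def proj(n,P):
    K,t,M=ci(n);q=K@(M.T@(np.array(P)-t));return q[:2]/q[2]
def crop(im,x0,y0,x1,y1,f,name):
    cv2.imwrite(name,cv2.resize(im[y0:y1,x0:x1],None,fx=f,fy=f,interpolation=cv2.INTER_CUBIC))
E
python3 - <<'E'
from h import *
print(proj('scene',[0,0,0]),proj('top',[0,0,0]))
s=cv2.imread('pics/scene0.png');t=cv2.imread('pics/top0.png')
A=cv2.resize(s[90:250,340:450],None,fx=3.5,fy=3.5,interpolation=3);B=cv2.resize(t[140:250,90:200],None,fx=3.5,fy=3.5,interpolation=3)
B=cv2.copyMakeBorder(B,0,A.shape[0]-B.shape[0],0,0,0);cv2.imwrite('pics/p1.png',np.hstack([A,B]))
A=cv2.resize(s[160:240,190:300],None,fx=3.5,fy=3.5,interpolation=3);B=cv2.resize(t[160:240,215:325],None,fx=3.5,fy=3.5,interpolation=3)
cv2.imwrite('pics/s1.png',np.hstack([A,B]))
E
```

```text
[265.32556221  61.92856384] [221.97869653 401.7924702 ]
```

View pics/p1.png

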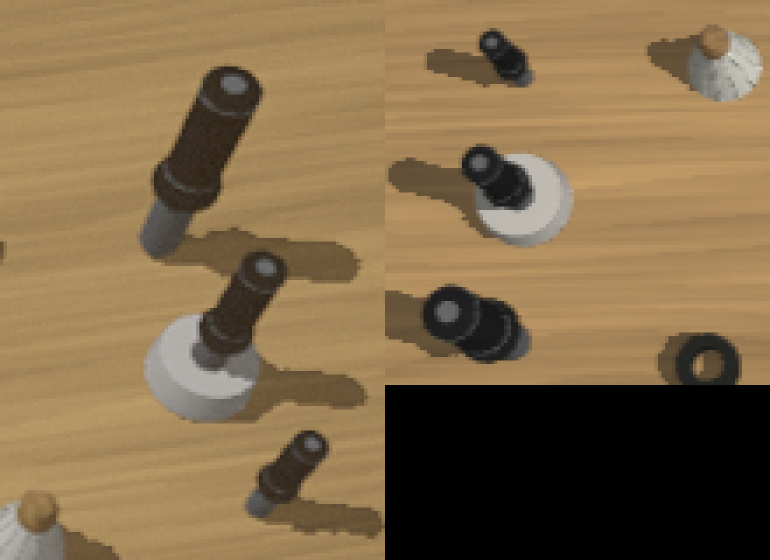

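View pics/s1.png

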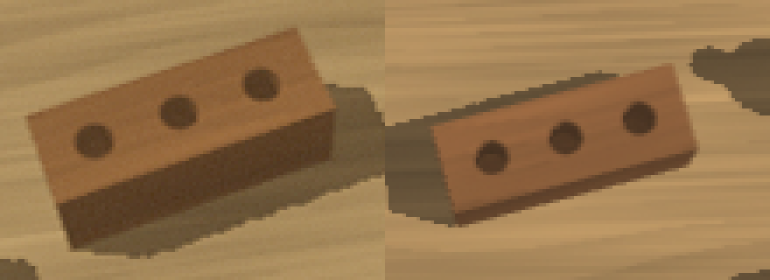

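```bash
python3 - <<'E'
from h import *
s=cv2.imread('pics/scene0.png');t=cv2.imread('pics/top0.png')
def blobs(im,box,f,amin):
    x0,y0,x1,y1=box;m=f(cv2.cvtColor(im,cv2.COLOR_BGR2HSV)[y0:y1,x0:x1].astype(int)).astype(np.uint8)
    n,l,st,c=cv2.connectedComponentsWithStats(m)
    return [(c[i]+[x0,y0],st[i].tolist()) for i in range(1,n) if st[i][4]>=amin]
print(s[214-10,:][205:220:3].tolist())
for nm,im,box in(('scene',s,(195,165,295,235)),('top',t,(222,170,312,230))):
  for th in (70,80,90):
    b=blobs(im,box,lambda h:h[...,2]<th,20);print(nm,th)
    for c,st in b:print(c.round(1),st,onz(nm,c,.075).round(4) )
# grey disc
for nm,im,box in(('scene',s,(400,155,430,180)),('top',t,(108,178,128,196))):
    for c,st in blobs(im,box,lambda h:(h[...,1]<60)&(h[...,2]>65),3):print(nm,c,st)
x=t[180:194,110:126];print(x[...,1])
x=s[160:174,406:424];print(x[...,1])
E
```

```text
[[56, 98, 143], [56, 99, 143], [61, 103, 148], [42, 72, 101], [38, 63, 92]]
scene 70
scene 80
scene 90
[263.7 184. ] [65, 15, 9, 8, 49] [ 0.5313 -0.0806  0.075 ]
[240.1 191.7] [41, 23, 10, 8, 54] [ 0.5449 -0.1406  0.075 ]
[215.9 199.3] [17, 31, 10, 8, 44] [ 0.5575 -0.2007  0.075 ]
[247.2 212. ] [13, 32, 77, 34, 659] [ 0.6025 -0.13    0.075 ]
top 70
top 80
[287.1 193.5] [61, 20, 9, 8, 53] [ 0.5576 -0.1998  0.075 ]
[266.7 197.9] [40, 25, 9, 8, 27] [ 0.547  -0.1412  0.075 ]
[245.  202.9] [19, 31, 8, 6, 22] [ 0.5344 -0.0794  0.075 ]
top 90
[287.2 193.5] [61, 19, 9, 9, 57] [ 0.5577 -0.2001  0.075 ]
[266.2 199.1] [40, 25, 9, 9, 57] [ 0.5435 -0.1398  0.075 ]
[245.2 204.6] [19, 31, 9, 8, 55] [ 0.5294 -0.0797  0.075 ]
scene [415.56 165.92] [13, 9, 6, 5, 25]
scene [411.07692308 170.61538462] [8, 12, 9, 7, 13]
top [116.5 186. ] [7, 6, 4, 5, 16]
top [125.41666667 184.91666667] [15, 6, 5, 3, 12]
top [116.4 194.2] [8, 15, 2, 3, 5]
[[137 137 137 137 136 136 136 136 136 136 136 136 136 136 136 136]
 [133 133 134 134 134 121  83  84  92 114 127 132 132 132 132 132]
 [127 127 127 116  72  40  33  33  
[... 1120 characters left out ...]
 48  44  51  78  91  88]
 [ 91  91  79  53  44  44  51  90 107 107 107  97  66  42  41  69  87  83]
 [ 89  90  74  52  45  46  46  84 107 105 108 110  87  41  44  53  78  88]
 [ 85  77  64  52  41  48  45  69  93 105 107 105  85  46  47  56  77  88]
 [ 69  52  60  59  47  43  42  45  58  75  81  72  54  48  42  55  74  85]
 [ 56  40  60  60  50  43  49  44  45  47  45  46  46  47  43  73  98 105]
 [ 50  42  44  69  69  51  41  46  46  47  46  43  46  45  45 107 143 147]
 [ 37  41  48  46  75  76  59  50  47  45  48  44  42  55  84 126 143 142]
 [ 43  45  41  38  43  56  71  59  48  49  51  50  51  97 135 145 142 140]
 [ 45  47  47  42  47  40  49  47  58  67  66  57  73 124 146 143 143 143]]
```

```bash
python3 - <<'E'
from h import *
print('pumptop',tri((415.5,165.9),(116.5,186.2)), onz('scene',(415.5,165.9),.146),onz('top',(116.5,186.2),.146))
for a,b in(((263.7,184),(245.2,204.4)),((240.1,191.7),(266.3,199)),((215.9,199.3),(287.1,193.5))):print('well',tri(a,b))
s=cv2.imread('pics/scene0.png');t=cv2.imread('pics/top0.png')
# dock outline (white): base height .0 bottom/top .034
for n,im,b in(('scene',s,(375,172,425,215)),('top',t,(105,175,155,218))):
    x0,y0,x1,y1=b;h=cv2.cvtColor(im[y0:y1,x0:x1],cv2.COLOR_BGR2HSV);m=((h[...,1]<50)&(h[...,2]>80)).astype(np.uint8)
    k,l,st,c=cv2.connectedComponentsWithStats(m);i=1+st[1:,4].argmax();p=np.argwhere(l==i)[:,::-1]
    hull=cv2.convexHull(p.astype(np.int32));e=cv2.minEnclosingCircle(hull)
    print(n,st[i],e,onz(n,np.array(e[0])+[x0,y0],.03))
# pump bodies sizes of others
print('small',onz('top',(123,150),.08),'big',onz('top',(108,229),.2),'shuttle',onz('top',(186,158),.03),'ring',onz('top',(182,244),.02),'bottle',onz('top',(361,173),.17),'shut2',onz('top',(338,247),.03))
E
```

```text
pumptop (array([0.57702466, 0.26472416, 0.1464717 ]), np.float64(0.0007257096784052885)) [0.5767782  0.26540117 0.146     ] [0.5769963  0.26450444 0.146     ]
well (array([ 0.53032913, -0.08014596,  0.0734117 ]), np.float64(0.0005611309901267222))
well (array([ 0.54398223, -0.14040222,  0.07356865]), np.float64(0.000558009466962341))
well (array([ 0.55769874, -0.20024583,  0.07521804]), np.float64(0.0010592307508159745))
scene [  6   8  33  30 623] ((22.17584800720215, 22.81355857849121), 16.277292251586914) [0.58541557 0.25673437 0.03      ]
top [ 11   9  28  26 414] ((24.27777862548828, 21.5), 13.731429100036621) [0.57342716 0.2597872  0.03      ]
small [0.70059941 0.26856816 0.08      ] big [0.45356793 0.26639493 0.2       ] shuttle [0.68609302 0.09312688 0.03      ] ring [0.43020008 0.10628664 0.02      ] bottle [ 0.58630052 -0.38949354  0.17      ] shut2 [ 0.40622026 -0.34158536  0.03      ]
```

Three pumps fit the look: large at scene (398,135), middle-sized in the white dock at scene (408,185)/top (117,186), and small at scene (422,225). The docked one is the middle size, and the crop confirms it. Its top triangulates to (0.577, 0.265, 0.146), against 0.146 expected. The wells triangulate to z≈0.074 with 61.5 mm spacing, which matches.

Call:
carry_out:
  rows:
    - [[0,0,0,0.5,-0.5,0,85],[0,0,0,0.85,-0.83,0,85],[0,0,0,0.85,-0.83,0,85],[0,0,0,0.85,-0.83,0,85],[0,0,0,0.85,-0.83,0,85]]

```text
time: 0.6
tool_pos: [0.4229, 0.4112, 0.3034]
tool_rot: [-0.597, 0.597, 0.379, -0.379]
contact_force: [0.1, -0.2, -0.6]
gripper_width: 0.996
```

Call:
carry_out:
  rows:
    - [[0,0,0,0.85,-0.83,0,85],[0,0,0,0.85,-0.83,0,85],[0,0,0,0.85,-0.83,0,85],[0,0,0,0.8,-0.7,0,85],[0,0,0,0,0,0,85]]

```text
time: 1.1
tool_pos: [0.5589, 0.2814, 0.3031]
tool_rot: [-0.598, 0.599, 0.377, -0.377]
contact_force: [-0.8, 1.1, -0.4]
gripper_width: 0.998
```

Call:
carry_out:
  rows:
    - [[0,0,0,0.4,-0.35,-0.5,85],[0,0,0,0,0,-0.5,85],[0,0,0,0,0,0,85],[0,0,0,0,0,0,85]]

```text
time: 1.5
tool_pos: [0.5714, 0.2715, 0.2633]
tool_rot: [0.597, -0.597, -0.378, 0.38]
contact_force: [-0.1, -0.4, -0.5]
gripper_width: 0.992
```

```bash
python3 - <<'E'
from h import *
s=state();print(s['time'],s['tool_pos'],s['tool_rot'],s['contact_force'])
A=cv2.resize(grab_frame('scene')[90:230,340:480],None,fx=2.8,fy=2.8,interpolation=3);B=cv2.resize(grab_frame('top')[120:260,60:200],None,fx=2.8,fy=2.8,interpolation=3)
cv2.imwrite('pics/a2.png',np.hstack([A,B]))
E
```

```text
1.5 [0.57135577 0.2714947  0.2633023 ] [ 0.5971394  -0.59669457 -0.37846675  0.37966176] [-0.1221425  -0.41407644 -0.53132827]
```

View pics/a2.png

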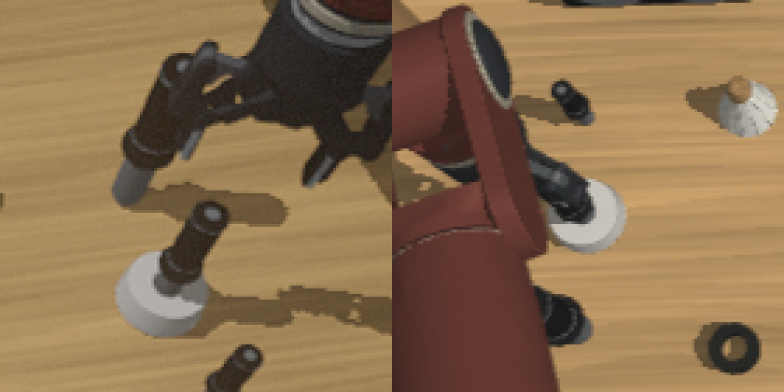

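Call:
carry_out:
  rows:
    - [[0,0,0,0.14,-0.16,0,85],[0,0,0,0,0,-0.6,85],[0,0,0,0,0,-0.6,85],[0,0,0,0,0,-0.5,85],[0,0,0,0,0,0,85]]

```text
time: 2.1
tool_pos: [0.5764, 0.264, 0.193]
tool_rot: [0.597, -0.597, -0.377, 0.381]
contact_force: [-0.7, -0.8, -0.7]
gripper_width: 0.996
```

Call:
carry_out:
  rows:
    - [[0,0,0,0,0,-0.45,85],[0,0,0,0,0,-0.3,85],[0,0,0,0,0,0,85],[0,0,0,0,0,0,85]]

```text
time: 2.5
tool_pos: [0.5777, 0.2647, 0.1659]
tool_rot: [0.597, -0.597, -0.379, 0.379]
contact_force: [0.7, 0.7, 0.1]
gripper_width: 0.994
```

Call:
carry_out:
  rows:
    - [[0,0,0,0,0,0,50],[0,0,0,0,0,0,40],[0,0,0,0,0,0,34],[0,0,0,0,0,0,20],[0,0,0,0,0,0,20]]

```text
time: 3.0
tool_pos: [0.578, 0.2648, 0.1666]
tool_rot: [-0.597, 0.597, 0.379, -0.379]
contact_force: [0.3, 0.0, 2.3]
gripper_width: 0.334
```

Call:
carry_out:
  rows:
    - [[0,0,0,0,0,0,20],[0,0,0,0,0,0,20],[0,0,0,0,0,0,20],[0,0,0,0,0,0,20]]

```text
time: 3.4
tool_pos: [0.578, 0.2648, 0.1666]
tool_rot: [-0.597, 0.597, 0.379, -0.379]
contact_force: [-0.1, 0.2, 4.6]
gripper_width: 0.338
```

Call:
carry_out:
  rows:
    - [[0,0,0,0,0,0.2,20],[0,0,0,0,0,0.4,20],[0,0,0,0,0,0.5,20],[0,0,0,0,0,0.5,20],[0,0,0,0,0,0.5,20]]

```text
time: 3.9
tool_pos: [0.5773, 0.2646, 0.2511]
tool_rot: [0.597, -0.597, -0.379, 0.379]
contact_force: [0.4, 0.4, -0.7]
gripper_width: 0.33
```

Call:
carry_out:
  rows:
    - [[0,0,0,0,0,0.5,20],[0,0,0,0,0,0.4,20],[0,0,0,0,0,0.2,20],[0,0,0,0,0,0,20],[0,0,0,0,0,0,20]]

```text
time: 4.4
tool_pos: [0.5773, 0.2646, 0.293]
tool_rot: [0.597, -0.597, -0.378, 0.379]
contact_force: [-0.6, 0.1, -1.7]
gripper_width: 0.335
```

```bash
python3 - <<'E'
from h import *
s=state();print(s['time'],s['tool_pos'],s['tool_rot'],s['contact_force'],s['gripper_width'])
A=grab_frame('scene');cv2.imwrite('pics/sc3.png',A);B=grab_frame('top');cv2.imwrite('pics/top3.png',B)
A=cv2.resize(A[90:230,340:480],None,fx=2.8,fy=2.8,interpolation=3);B=cv2.resize(B[120:260,60:200],None,fx=2.8,fy=2.8,interpolation=3)
cv2.imwrite('pics/a3.png',np.hstack([A,B]))
E
```

```text
4.4 [0.57732384 0.26460977 0.29302839] [ 0.59715591 -0.59688484 -0.37840212  0.37940102] [-0.64632731  0.11396919 -1.70120398] 0.33493160739884464
```

View pics/a3.png

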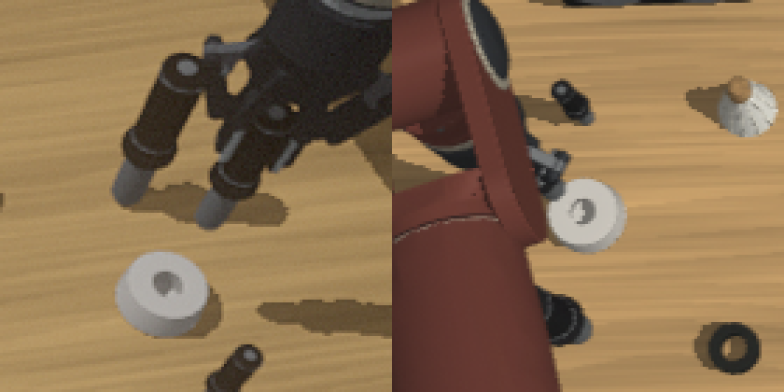

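Call:
carry_out:
  rows:
    - [[0,0,0,-0.06,-0.4,0,20],[0,0,0,-0.1,-0.7,0,20],[0,0,0,-0.12,-0.9,0,20],[0,0,0,-0.12,-0.9,0,20],[0,0,0,-0.12,-0.9,0,20]]

```text
time: 5.0
tool_pos: [0.556, 0.1106, 0.2931]
tool_rot: [0.597, -0.597, -0.378, 0.379]
contact_force: [0.6, -1.1, -2.1]
gripper_width: 0.337
```

Call:
carry_out:
  rows:
    - [[0,0,0,-0.12,-0.9,0,20],[0,0,0,-0.12,-0.9,0,20],[0,0,0,-0.12,-0.9,0,20],[0,0,0,-0.12,-0.8,0,20],[0,0,0,-0.1,-0.6,0,20]]

```text
time: 5.5
tool_pos: [0.5325, -0.0538, 0.2932]
tool_rot: [0.597, -0.597, -0.378, 0.379]
contact_force: [-0.3, -0.6, -1.5]
gripper_width: 0.337
```

Call:
carry_out:
  rows:
    - [[0,0,0,-0.1,-0.4,0,20],[0,0,0,0,-0.3,0,20],[0,0,0,0,0,0,20],[0,0,0,0,0,0,20]]

```text
time: 5.9
tool_pos: [0.5296, -0.0792, 0.2936]
tool_rot: [0.597, -0.597, -0.379, 0.379]
contact_force: [-0.1, 1.1, -0.5]
gripper_width: 0.335
```

```bash
python3 - <<'E'
from h import *
s=state();print(s['time'],s['tool_pos'],s['tool_rot'],s['contact_force'],s['gripper_width'])
p=s['tool_pos']
A=grab_frame('scene');cv2.imwrite('pics/sc4.png',A);B=grab_frame('top');cv2.imwrite('pics/top4.png',B)
for n in('scene','top'):
  print(n,'foot',proj(n,p-[0,0,.1605]),'collar',proj(n,p-[0,0,.1025]),'well',proj(n,[.5303,-.0801,.075]))
A=cv2.resize(A[90:230,190:330],None,fx=2.8,fy=2.8,interpolation=3);B=cv2.resize(B[120:260,190:330],None,fx=2.8,fy=2.8,interpolation=3)
cv2.imwrite('pics/a4.png',np.hstack([A,B]))
E
```

```text
5.9 [ 0.52957486 -0.07921859  0.29360611] [ 0.59733022 -0.5968396  -0.37876957  0.37883072] [-0.08126887  1.12868805 -0.51090839] 0.33504419930228974
scene foot [264.00023456 170.24693884] collar [263.84600859 155.49590418] well [263.82583476 183.64481026]
top foot [244.81147529 200.42235593] collar [244.63244456 195.88001362] well [245.27916779 204.30883895]
```

View pics/a4.png

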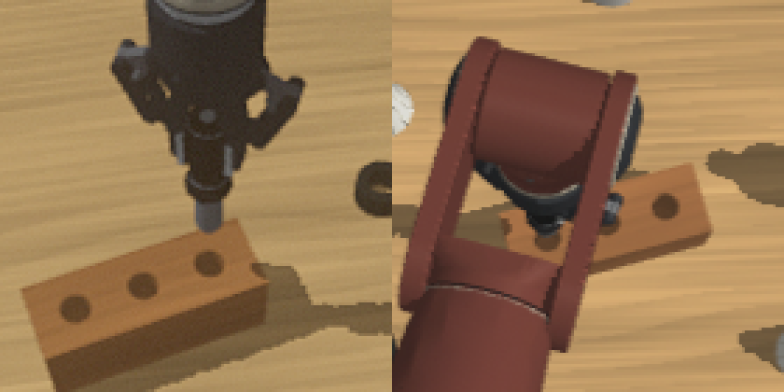

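The foot appears at scene (264.3,170.4) against a predicted (264.0,170.2), so the pump hangs straight. Starting the descent over this well.

Call:
carry_out:
  rows:
    - [[0,0,0,0.02,-0.02,-0.5,20],[0,0,0,0,0,-0.5,20],[0,0,0,0,0,-0.2,20],[0,0,0,0,0,0,20]]

```text
time: 6.4
tool_pos: [0.5298, -0.0792, 0.2442]
tool_rot: [0.598, -0.596, -0.378, 0.38]
contact_force: [-0.6, 0.3, -1.4]
gripper_width: 0.336
```

Call:
carry_out:
  rows:
    - [[0,0,0,0,0,-0.1,20],[0,0,0,0,0,-0.1,20],[0,0,0,0,0,-0.1,20],[0,0,0,0,0,-0.1,20],[0,0,0,0,0,0,20]]

```text
time: 6.9
tool_pos: [0.5302, -0.08, 0.2292]
tool_rot: [0.597, -0.597, -0.379, 0.379]
contact_force: [-0.9, -0.1, -1.8]
gripper_width: 0.34
```

Call:
carry_out:
  rows:
    - [[0,0,0,0,0,-0.1,20],[0,0,0,0,0,-0.1,20],[0,0,0,0,0,-0.1,20],[0,0,0,0,0,-0.1,20],[0,0,0,0,0,0,20]]

```text
time: 7.4
tool_pos: [0.5301, -0.08, 0.2129]
tool_rot: [0.597, -0.597, -0.379, 0.379]
contact_force: [0.2, -0.3, -1.7]
gripper_width: 0.337
```

Call:
carry_out:
  rows:
    - [[0,0,0,0,0,-0.1,20],[0,0,0,0,0,-0.08,20],[0,0,0,0,0,-0.05,20],[0,0,0,0,0,0,20]]

```text
time: 7.8
tool_pos: [0.5303, -0.0801, 0.2042]
tool_rot: [0.597, -0.597, -0.379, 0.379]
contact_force: [0.8, -0.2, -2.2]
gripper_width: 0.337
```

Free so far, with the foot 31 mm in. From here I use 2 mm steps.

Call:
carry_out:
  rows:
    - [[0,0,0,0,0,-0.05,20],[0,0,0,0,0,-0.05,20],[0,0,0,0,0,0,20]]

```text
time: 8.1
tool_pos: [0.5304, -0.0801, 0.2004]
tool_rot: [0.597, -0.597, -0.379, 0.379]
contact_force: [-0.3, 0.3, -1.3]
gripper_width: 0.339
```

Call:
carry_out:
  rows:
    - [[0,0,0,0,0,-0.05,20],[0,0,0,0,0,0,20]]

```text
time: 8.3
tool_pos: [0.5304, -0.0801, 0.1984]
tool_rot: [0.597, -0.597, -0.379, 0.379]
contact_force: [0.6, -0.4, -2.1]
gripper_width: 0.336
```

Call:
carry_out:
  rows:
    - [[0,0,0,0,0,-0.05,20],[0,0,0,0,0,0,20]]

```text
time: 8.5
tool_pos: [0.5304, -0.0801, 0.1964]
tool_rot: [0.597, -0.597, -0.379, 0.379]
contact_force: [0.0, 1.7, -0.9]
gripper_width: 0.336
```

Call:
carry_out:
  rows:
    - [[0,0,0,0,0,-0.05,20],[0,0,0,0,0,0,20]]

```text
time: 8.7
tool_pos: [0.5304, -0.0801, 0.1944]
tool_rot: [0.597, -0.597, -0.379, 0.379]
contact_force: [-0.2, 0.1, -1.9]
gripper_width: 0.336
```

Call:
carry_out:
  rows:
    - [[0,0,0,0,0,-0.03,20],[0,0,0,0,0,0,20]]

```text
time: 8.9
tool_pos: [0.5305, -0.0801, 0.1934]
tool_rot: [0.597, -0.597, -0.379, 0.379]
contact_force: [-0.7, 0.9, -0.9]
gripper_width: 0.338
```

Call:
carry_out:
  rows:
    - [[0,0,0,0,0,-0.04,20],[0,0,0,0,0,0,20]]

```text
time: 9.1
tool_pos: [0.5304, -0.0801, 0.1917]
tool_rot: [0.597, -0.597, -0.379, 0.379]
contact_force: [0.5, 0.4, -1.4]
gripper_width: 0.338
```

Call:
carry_out:
  rows:
    - [[0,0,0,0,0,-0.04,20],[0,0,0,0,0,0,20]]

```text
time: 9.3
tool_pos: [0.5308, -0.0802, 0.1915]
tool_rot: [-0.597, 0.597, 0.379, -0.379]
contact_force: [-1.8, 1.2, 4.0]
gripper_width: 0.337
```

Call:
carry_out:
  rows:
    - [[0,0,0,0,0,-0.03,20],[0,0,0,0,0,0,20]]

```text
time: 9.5
tool_pos: [0.5312, -0.0803, 0.1915]
tool_rot: [-0.597, 0.597, 0.379, -0.379]
contact_force: [-4.0, 2.5, 10.2]
gripper_width: 0.338
```

Solid stop with the collar about 14 mm above the wood (10 N, no further travel), so this well holds a plug. Backing out to the middle well.

Call:
carry_out:
  rows:
    - [[0,0,0,0,0,0.2,20],[0,0,0,0,0,0.4,20],[0,0,0,0,0,0.5,20],[0,0,0,0,0,0.4,20],[0,0,0,0,0,0.1,20]]

```text
time: 10.0
tool_pos: [0.5316, -0.0805, 0.2564]
tool_rot: [-0.596, 0.598, 0.38, -0.378]
contact_force: [0.1, -0.1, -2.0]
gripper_width: 0.342
```

Call:
carry_out:
  rows:
    - [[0,0,0,0.1,-0.4,0,20],[0,0,0,0.14,-0.7,0,20],[0,0,0,0.1,-0.4,0,20],[0,0,0,0,0,0,20],[0,0,0,0,0,0,20]]

```text
time: 10.5
tool_pos: [0.5438, -0.1404, 0.2522]
tool_rot: [0.598, -0.597, -0.378, 0.379]
contact_force: [-0.6, 1.0, -1.5]
gripper_width: 0.336
```

```bash
python3 - <<'E'
from h import *
s=state();print(s['time'],s['tool_pos'],s['tool_rot'],s['contact_force'],s['gripper_width'])
p=s['tool_pos']
A=grab_frame('scene');B=grab_frame('top')
for n in('scene',):
  print(n,'foot',proj(n,p-[0,0,.1605]),'collar',proj(n,p-[0,0,.1025]),'well',proj(n,[.544,-.1403,.075]))
A=cv2.resize(A[90:230,190:330],None,fx=2.8,fy=2.8,interpolation=3);B=cv2.resize(B[120:260,190:330],None,fx=2.8,fy=2.8,interpolation=3)
cv2.imwrite('pics/a5.png',np.hstack([A,B]))
E
```

```text
10.5 [ 0.5438074  -0.14044904  0.25221426] [ 0.5978896  -0.59662875 -0.37826651  0.37878307] [-0.6216054   1.00894974 -1.51081043] 0.3361693930246095
scene foot [239.71013877 187.80956499] collar [238.0609988  174.59128698] well [240.21945203 191.39778329]
```

View pics/a5.png

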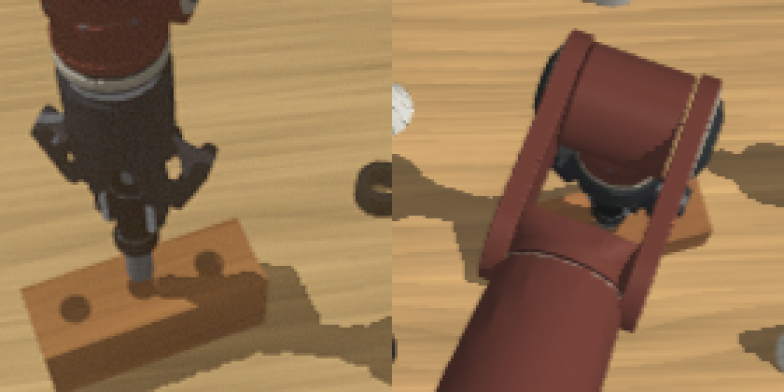

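The pump is straight above the middle well: foot at scene ~(240,188), mouth (240,191). Descending.

Call:
carry_out:
  rows:
    - [[0,0,0,0,0,-0.2,20],[0,0,0,0,0,-0.2,20],[0,0,0,0,0,-0.1,20],[0,0,0,0,0,-0.1,20],[0,0,0,0,0,0,20]]

```text
time: 11.1
tool_pos: [0.5437, -0.1398, 0.228]
tool_rot: [0.597, -0.597, -0.379, 0.379]
contact_force: [-0.4, 0.4, -0.8]
gripper_width: 0.334
```

Call:
carry_out:
  rows:
    - [[0,0,0,0,0,-0.1,20],[0,0,0,0,0,-0.1,20],[0,0,0,0,0,-0.1,20],[0,0,0,0,0,-0.1,20],[0,0,0,0,0,0,20]]

```text
time: 11.6
tool_pos: [0.5437, -0.1399, 0.2122]
tool_rot: [0.597, -0.597, -0.379, 0.379]
contact_force: [-0.2, -0.2, -1.8]
gripper_width: 0.329
```

Call:
carry_out:
  rows:
    - [[0,0,0,0,0,-0.1,20],[0,0,0,0,0,-0.05,20],[0,0,0,0,0,-0.05,20],[0,0,0,0,0,0,20]]

```text
time: 12.0
tool_pos: [0.5439, -0.14, 0.2047]
tool_rot: [0.597, -0.597, -0.379, 0.379]
contact_force: [-0.8, 0.8, -0.9]
gripper_width: 0.338
```

Call:
carry_out:
  rows:
    - [[0,0,0,0,0,-0.05,20],[0,0,0,0,0,-0.05,20],[0,0,0,0,0,0,20]]

```text
time: 12.3
tool_pos: [0.5439, -0.14, 0.2007]
tool_rot: [0.597, -0.597, -0.379, 0.379]
contact_force: [-0.7, -0.3, -1.1]
gripper_width: 0.333
```

Call:
carry_out:
  rows:
    - [[0,0,0,0,0,-0.05,20],[0,0,0,0,0,0,20]]

```text
time: 12.5
tool_pos: [0.544, -0.1401, 0.1988]
tool_rot: [0.597, -0.597, -0.379, 0.379]
contact_force: [0.2, -1.1, -2.3]
gripper_width: 0.333
```

Call:
carry_out:
  rows:
    - [[0,0,0,0,0,-0.04,20],[0,0,0,0,0,0,20]]

```text
time: 12.7
tool_pos: [0.5442, -0.1401, 0.1976]
tool_rot: [-0.597, 0.597, 0.379, -0.379]
contact_force: [-0.2, -0.0, -1.2]
gripper_width: 0.337
```

Call:
carry_out:
  rows:
    - [[0,0,0,0,0,-0.04,20],[0,0,0,0,0,0,20]]

```text
time: 12.9
tool_pos: [0.5446, -0.1403, 0.1975]
tool_rot: [-0.597, 0.597, 0.379, -0.379]
contact_force: [-2.1, 0.7, 5.4]
gripper_width: 0.34
```

Call:
carry_out:
  rows:
    - [[0,0,0,0,0,-0.04,20],[0,0,0,0,0,0,20]]

```text
time: 13.1
tool_pos: [0.5451, -0.1405, 0.1975]
tool_rot: [-0.596, 0.598, 0.379, -0.378]
contact_force: [-2.7, 1.0, 10.4]
gripper_width: 0.336
```

Another solid stop, with the collar about 20 mm up (plug ≈24 mm). The third well should be the empty one.

Call:
carry_out:
  rows:
    - [[0,0,0,0,0,0.2,20],[0,0,0,0,0,0.4,20],[0,0,0,0,0,0.5,20],[0,0,0,0,0,0.3,20],[0,0,0,0,0,0.05,20]]

```text
time: 13.6
tool_pos: [0.545, -0.1405, 0.2551]
tool_rot: [-0.596, 0.598, 0.38, -0.378]
contact_force: [0.2, 0.4, -1.4]
gripper_width: 0.337
```

Call:
carry_out:
  rows:
    - [[0,0,0,0.1,-0.4,0,20],[0,0,0,0.14,-0.7,0,20],[0,0,0,0.1,-0.4,0,20],[0,0,0,0,0,0,20],[0,0,0,0,0,0,20]]

```text
time: 14.1
tool_pos: [0.5574, -0.2004, 0.2513]
tool_rot: [0.598, -0.597, -0.378, 0.379]
contact_force: [-0.6, 0.5, -1.4]
gripper_width: 0.338
```

```bash
python3 - <<'E'
from h import *
s=state();print(s['time'],s['tool_pos'],s['tool_rot'],s['contact_force'],s['gripper_width'])
p=s['tool_pos']
A=grab_frame('scene')
for n in('scene',):
  print(n,'foot',proj(n,p-[0,0,.1605]),'collar',proj(n,p-[0,0,.1025]),'well',proj(n,[.5577,-.2002,.075]))
A=cv2.resize(A[130:230,170:310],None,fx=4,fy=4,interpolation=3)
cv2.imwrite('pics/a6.png',A)
E
```

```text
14.1 [ 0.55740848 -0.20037654  0.25134665] [ 0.59791404 -0.5965417  -0.3783614   0.37878682] [-0.62158407  0.48652642 -1.44487505] 0.33770503519860695
scene foot [215.259774   195.97496946] collar [212.06201584 183.10333253] well [216.15085965 199.32768139]
```

View pics/a6.png

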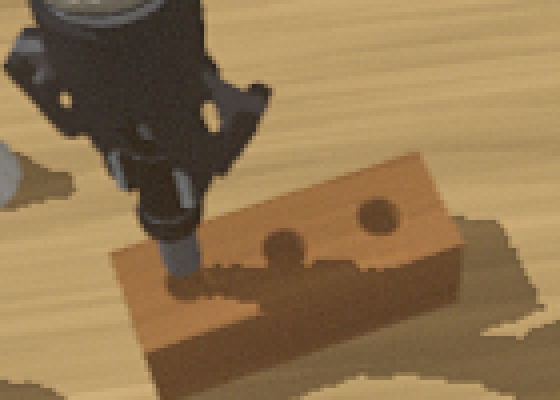

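The foot is at scene (215.7,197), over the third mouth at (216,199).

Call:
carry_out:
  rows:
    - [[0,0,0,0,0,-0.2,20],[0,0,0,0,0,-0.2,20],[0,0,0,0,0,-0.1,20],[0,0,0,0,0,-0.1,20],[0,0,0,0,0,0,20]]

```text
time: 14.65
tool_pos: [0.5574, -0.1997, 0.2273]
tool_rot: [0.597, -0.597, -0.379, 0.379]
contact_force: [0.3, 0.3, -1.6]
gripper_width: 0.337
```

Call:
carry_out:
  rows:
    - [[0,0,0,0,0,-0.1,20],[0,0,0,0,0,-0.1,20],[0,0,0,0,0,-0.1,20],[0,0,0,0,0,-0.1,20],[0,0,0,0,0,0,20]]

```text
time: 15.15
tool_pos: [0.5574, -0.1999, 0.2114]
tool_rot: [0.597, -0.597, -0.379, 0.379]
contact_force: [0.8, 0.4, -1.3]
gripper_width: 0.33
```

Call:
carry_out:
  rows:
    - [[0,0,0,0,0,-0.1,20],[0,0,0,0,0,-0.05,20],[0,0,0,0,0,-0.05,20],[0,0,0,0,0,-0.05,20],[0,0,0,0,0,0,20]]

```text
time: 15.65
tool_pos: [0.5576, -0.2, 0.2019]
tool_rot: [0.597, -0.597, -0.379, 0.379]
contact_force: [0.4, 1.0, -1.3]
gripper_width: 0.336
```

Call:
carry_out:
  rows:
    - [[0,0,0,0,0,-0.05,20],[0,0,0,0,0,-0.05,20],[0,0,0,0,0,0,20]]

```text
time: 15.95
tool_pos: [0.5576, -0.2, 0.1979]
tool_rot: [0.597, -0.597, -0.379, 0.379]
contact_force: [0.9, 1.2, -1.4]
gripper_width: 0.337
```

Call:
carry_out:
  rows:
    - [[0,0,0,0,0,-0.05,20],[0,0,0,0,0,-0.05,20],[0,0,0,0,0,0,20]]

```text
time: 16.25
tool_pos: [0.5576, -0.2, 0.1939]
tool_rot: [0.597, -0.597, -0.379, 0.379]
contact_force: [-0.1, 0.4, -0.6]
gripper_width: 0.334
```

Call:
carry_out:
  rows:
    - [[0,0,0,0,0,-0.05,20],[0,0,0,0,0,-0.05,20],[0,0,0,0,0,0,20]]

```text
time: 16.55
tool_pos: [0.5576, -0.2, 0.1899]
tool_rot: [0.597, -0.597, -0.379, 0.379]
contact_force: [-0.1, 0.5, -1.9]
gripper_width: 0.335
```

Call:
carry_out:
  rows:
    - [[0,0,0,0,0,-0.05,20],[0,0,0,0,0,-0.05,20],[0,0,0,0,0,0,20]]

```text
time: 16.85
tool_pos: [0.5576, -0.2, 0.1859]
tool_rot: [0.597, -0.597, -0.379, 0.379]
contact_force: [-0.2, -0.3, -1.8]
gripper_width: 0.335
```

Call:
carry_out:
  rows:
    - [[0,0,0,0,0,-0.05,20],[0,0,0,0,0,-0.05,20],[0,0,0,0,0,0,20]]

```text
time: 17.15
tool_pos: [0.5576, -0.2, 0.1819]
tool_rot: [0.597, -0.597, -0.379, 0.379]
contact_force: [-0.3, 0.6, -0.9]
gripper_width: 0.338
```

Below 0.1875 with no resistance, so this is the empty well. The collar is expected to land at TCP ≈0.1775.

Call:
carry_out:
  rows:
    - [[0,0,0,0,0,-0.04,20],[0,0,0,0,0,-0.04,20],[0,0,0,0,0,0,20]]

```text
time: 17.45
tool_pos: [0.5576, -0.2, 0.1788]
tool_rot: [0.597, -0.597, -0.379, 0.379]
contact_force: [0.4, 0.2, -0.6]
gripper_width: 0.336
```

Call:
carry_out:
  rows:
    - [[0,0,0,0,0,-0.03,20],[0,0,0,0,0,0,20]]

```text
time: 17.65
tool_pos: [0.5576, -0.2, 0.1777]
tool_rot: [0.597, -0.597, -0.379, 0.379]
contact_force: [0.4, -0.5, -2.1]
gripper_width: 0.337
```

Call:
carry_out:
  rows:
    - [[0,0,0,0,0,-0.03,20],[0,0,0,0,0,0,20]]

```text
time: 17.85
tool_pos: [0.5579, -0.2002, 0.1776]
tool_rot: [-0.597, 0.597, 0.379, -0.379]
contact_force: [-1.7, 2.0, 3.8]
gripper_width: 0.335
```

Seated at 0.1776, as predicted. Releasing.

Call:
carry_out:
  rows:
    - [[0,0,0,0,0,0,34],[0,0,0,0,0,0,40],[0,0,0,0,0,0,60],[0,0,0,0,0,0,85],[0,0,0,0,0,0,85]]

```text
time: 18.35
tool_pos: [0.5577, -0.2001, 0.1766]
tool_rot: [0.597, -0.597, -0.379, 0.379]
contact_force: [0.1, -0.2, 0.5]
gripper_width: 0.949
```

Call:
carry_out:
  rows:
    - [[0,0,0,0,0,0,85],[0,0,0,0,0,0,85],[0,0,0,0,0,0,85],[0,0,0,0,0,0,85]]

```text
time: 18.75
tool_pos: [0.5577, -0.2001, 0.1767]
tool_rot: [0.597, -0.597, -0.379, 0.379]
contact_force: [-0.2, -0.1, 0.1]
gripper_width: 0.993
```

Straight up, then away to the side so the cameras can see.

Call:
carry_out:
  rows:
    - [[0,0,0,0,0,0.3,85],[0,0,0,0,0,0.6,85],[0,0,0,0,0,0.8,85],[0,0,0,0,0,0.8,85],[0,0,0,0,0,0.8,85]]

```text
time: 19.25
tool_pos: [0.5576, -0.2001, 0.3111]
tool_rot: [-0.597, 0.597, 0.379, -0.379]
contact_force: [0.4, 0.4, -0.1]
gripper_width: 0.99
```

Call:
carry_out:
  rows:
    - [[0,0,0,-0.4,0.6,0.3,85],[0,0,0,-0.6,0.9,0,85],[0,0,0,-0.6,0.9,0,85],[0,0,0,-0.6,0.9,0,85],[0,0,0,0,0.9,0,85]]

```text
time: 19.75
tool_pos: [0.4677, -0.031, 0.3217]
tool_rot: [-0.597, 0.598, 0.379, -0.378]
contact_force: [0.9, -0.1, -0.3]
gripper_width: 0.992
```

Call:
carry_out:
  rows:
    - [[0,0,0,0,0.9,0,85],[0,0,0,0,0.9,0,85],[0,0,0,0,0.8,0,85],[0,0,0,0,0.4,0,85],[0,0,0,0,0,0,85]]

```text
time: 20.25
tool_pos: [0.4695, 0.0896, 0.3218]
tool_rot: [-0.596, 0.597, 0.38, -0.379]
contact_force: [-1.3, -0.4, 1.1]
gripper_width: 0.991
```

```bash
python3 - <<'E'
from h import *
s=state();print(s['time'],s['tool_pos'],s['contact_force'],s['gripper_width'])
A=grab_frame('scene');B=grab_frame('top');cv2.imwrite('pics/sc7.png',A);cv2.imwrite('pics/top7.png',B)
for n in('scene','top'):print(n,'top exp',proj(n,[.5577,-.2002,.157]))
cv2.imwrite('pics/a7.png',np.hstack([cv2.resize(A[120:240,150:300],None,fx=2.6,fy=2.6,interpolation=3),cv2.resize(B[120:240,215:365],None,fx=2.6,fy=2.6,interpolation=3)]))
E
```

```text
20.25 [0.46950023 0.08957306 0.3217673 ] [-1.25451233 -0.3883274   1.10764258] 0.9907051079165266
scene top exp [211.66847563 181.26428764]
top top exp [289.83095343 186.84558993]
```

View pics/a7.png

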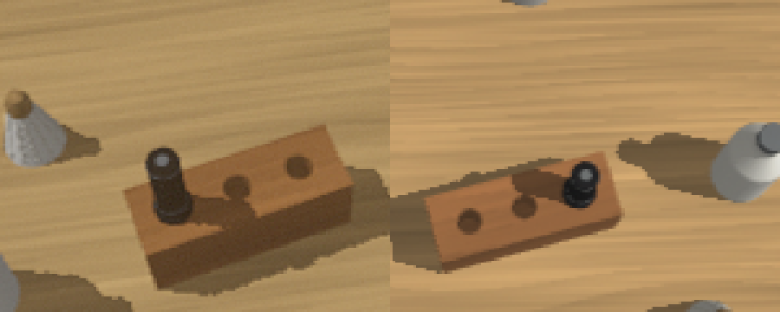

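View pics/sc7.png

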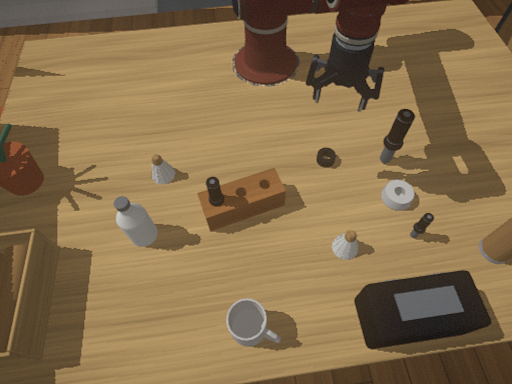

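The pump's top cap is at scene (212.3,181.5) and top (290.4,186.9). A fully seated upright pump would be at (211.7,181.3) and (289.8,186.8), so it is upright and home. The bystanders look where they were.

```bash
python3 -c "
from plant import *
print(job_done())"
```

```text
the job is handed in; nothing more can be done
None
```

The hand pump is out of its dock and upright in the one empty well of the stand, collar down on the wood. I let go of it and handed the job in at about 20 s.

- **Wells:** I felt all three, with a peak force of about 10 N. The first stopped with the collar about 14 mm up and the second about 20 mm up, so both hold plugs. The third, at the end of the stand toward the bottle, let the pump go fully home.
- **Seating:** The tool height when the collar landed was 0.1776 m, against 0.1775 m expected.
- **Last look:** The pump's top was within about 0.7 px of where a seated, upright pump should appear in both cameras. The gripper was open and clear of everything. The bystanders, by eye in the scene camera, had not moved. No check failed or disagreed.

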